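Press a sample chamber's cover shut and lock its quarter-turn fastener

ROBOT

A 7-joint arm with a two-finger parallel gripper is mounted at the origin on a cart in front of the work surface, level with it; the furniture and walls round the work are solid. World frame = base frame: x ahead of the robot, y to its left, z up, the work surface at z = 0. Lengths are in m, angles in rad, forces in N, time in s.
With the tool pointing down it reaches from about 0.4 to 0.85 m from the base axis. Payload 10.4 kg.
Tool frame: the origin (TCP) lies between the finger pads; the fingertips stand 22 mm ahead of it and the grasp point (between the pads) lies 3 mm ahead of it (r.nose_length is the distance from the TCP to the fingertips, in m); z points along the fingers, y is the line along which they close (so a half turn about z gives the same grasp; the last joint's range is limited). The gripper opens to 87 mm and grips with 3 to 60 N. Pads are 19 mm wide; open, the fingers measure 117 mm over their backs; the gripper's body (75 mm by 190 mm) begins 51 mm behind the grasp point.
Start: joints at [1.135, 0.332, -0.065, 1.46, 0.022, 1.35, -0.088], TCP at [0.251, -0.573, 0.214] pointing down, gripper open.
Joint ranges: [-2.6, 2.6], [-0.5, 2.12], [-1.47, 1.34], [0.16, 2.42], [-1.27, 4.41], [0.06, 2.06], [-2.6, 2.6]. Speed limits (rad/s): [2.22, 2.22, 2.79, 2.79, 3.14, 3.14, 3.14].

INTERFACE

Orientations are given as a unit quaternion [x, y, z, w].
In Python, from bench import readout, cams, r gives the robot as it stands. The module is installed in compiled form; this text tells all that it offers.
- The arm moves only by the tool step_arm, never from a script. Its argument "deltas" is a list that holds one entry, the list of rows, each a list of 7 numbers: the turn, a rotation vector about the tool's x, y, z in rad, then the shift along the tool's x, y, z in m, then the opening in per cent of the stroke, from 0 (shut) to 100 (fully open). A call has 1 to 20 rows; each row is the pose to reach, as a shift and turn from the pose commanded when the call began, along the tool's axes at that moment; what a row does not reach only later rows make up. A row lasts 1/8 s, in which the tool goes at most 62.5 mm and 10.7 degrees, less where a joint would pass 70% of its speed; a pose out of reach is approached as far as the arm can. A call with a gripper value outside its range is refused whole. The fingers move at their own pace and stop on an object; "squeeze" is the grip in N (left out, the last holds). Time passes only in rows, so rows that repeat a pose let the fingers close. It gives the time, the measured TCP pose, the force, the opening and the grip force at its end, in the units of the state.
- readout.read_state(): the state, without advancing time (a new reading comes with each control period).
- cams.camera(name): name is "side" or "top" or "wrist"; returns a dict with "img" (420x560x3 uint8, red, green, blue), "fx", "fy", "cx", "cy" (pixels), "origin" and "rotation" of the camera in the world; the wrist camera has in their place "T_tool_cam" (4x4, takes a point from camera to tool coordinates, whose origin is the TCP and whose axes are the flange's). Camera axes: x right, y up, looking along -z (the intrinsics and any distortion apply to the point x, -y, -z); pixel columns grow to the right and rows downward; lengths in m; the calibration is good to about 2 mm. A picture is of the moment at which its call begins: read the wrist's pose just before it. There is no depth.
- r.close_job(): hands the job in; it is judged then, once.
The state is a dict: "time": time; "joint_positions": joint angles; "joint_vel": joint speeds; "joint_torque": joint torques, N m; "ee_pos": TCP position; "eef_rot": TCP orientation; "ft_force": force on the tool from outside, world axes, zero at the start; "torque": the same for the moment, N m; "width": finger opening in m; "grip_force": force on a finger pad.
Only numpy, scipy, OpenCV 4.12 (cv2) and the standard library are available. Lean on these libraries where they do the work, as an engineer would, in place of code of your own. Each camera call takes 0.05 s, during which the arm holds its last target. There are 200 camera calls.

TASK

The grey cover of the white sample chamber is sprung ajar. Set a shut fingertip in the slot of the blue fastener, press the cover shut, and keeping it pressed push the slot round a quarter turn clockwise (white pointer end from the red dot to the green dot) as far as it goes, so that the cover stays locked down when you let go. Nothing needs gripping: do not lift the cover, and leave the tools and other things round the chamber where they are.

Things in the scene. Friction and masses are not known exactly. Their poses are not given: they have to be found in the camera images.
- chamber: White bench-top sample chamber, fixed to the table, 200 mm deep (its x) by 180 mm wide (its y), walls 85 mm high. Origin at the centre of its underside; its x axis points to its back (where the cover is hinged), its y axis to its left, z up. A grey cover plate, 12 mm thick, closes its top.
- cover (a joint): Hinge of the grey cover at the chamber's top back edge (100 mm behind its origin, 85 mm up), rad. 0 = shut; grows as the front edge rises. A spring in the seal holds the unlocked cover ajar at about 0.10 and pushes back with 4 to 5 N at the fastener when pressed shut; it can be pressed slightly past shut, to a stop at -0.015.
- fastener (a joint): Quarter-turn fastener, rad, growing clockwise from above: 0 = unlocked (pointer end at the red dot, chamber's -y side), 1.571 = locked, at its stop (green dot, -x side). Friction about 0.05 N m, a little more near the end. From 1.1 on its cam passes under a keeper, but only with the cover pressed (nearly) shut; turned so far with the cover ajar, it lands on top and bars shutting (turn back).
- slot_centre (a point): On the fastener's axis, on the slot floor: 38 mm before the chamber's origin along its x, 138 mm before the hinge, 101.5 mm above the table when shut, 14 mm higher ajar. Fastener: blue disc 92 mm across in the cover, with a straight slot across it, 34 mm wide, 12 mm deep, between two raised segments; a fixed dark collar (inside 94, outside 107 mm), as high as these, rings it. Shut fingertips fit.
- slot_pointer_end (a point): Point on the slot floor at the white-marked pointer end of the slot, 40 mm from slot_centre; the direction from slot_centre to it is the direction of the slot.
- screwdriver: Red-handled screwdriver lying in front of the unit, 195 mm long. A bystander, loose; origin at the centre of its underside.
- vial_amber: Amber vial with black cap, standing, 28 mm across, 64 mm high. A bystander, loose; origin at the centre of its underside.
- petri_3: Small clear dish with pink medium, 58 mm across, 14 mm high. A bystander, loose; origin at the centre of its underside.
- bench_timer: White bench timer, 66x66x20 mm. A bystander, loose; origin at the centre of its underside.
- hex_key: Grey L-shaped hex key lying flat, 92 mm long. A bystander, loose; origin at the centre of its underside.
- marker_1: White marker pen with red cap, lying, 136 mm long. A bystander, loose; origin at the centre of its underside.

How it is judged:
By the outcome, as a careful person would: the job done as asked, in the order asked, and still so for the second after the job is handed in, with the robot touching nothing.
It also fails if it takes over 40 s, if anything falls off the work surface, if the arm or the gripper's body presses on something with over 40 N, if the wrist force passes 120 N, or if a joint passes its speed limit or range.

## Working session

There is one attempt and no reset: what is moved stays moved. The work goes in short steps, Python scripts to look and compute and a tool call to move; the robot and the scene stay as the last step left them, time stands still between calls to the robot, and variables do not carry over. Pictures are saved under pics/ and viewed, at most 14 in all, crops included, and the job is handed in when it is done.

Besides the shell and the picture viewer there is one more tool, called after ">>>" in YAML: its name, and indented under it one key for each argument. step_arm: Moves the arm, as the interface text tells. Its arguments: {"type":"object","properties":{"deltas":{"type":"array"},"squeeze":{"type":"number"}},"required":["deltas"]}

```bash
mkdir -p pics; cat > h.py <<'E'
import numpy as np, cv2
from bench import readout, cams, r
from scipy.spatial.transform import Rotation as R
def get(n):
    s=readout.read_state(); c=cams.camera(n)
    if n=="wrist":
        T=np.eye(4);T[:3,:3]=R.from_quat(s["eef_rot"]).as_matrix();T[:3,3]=s["ee_pos"]
        T=T@np.array(c["T_tool_cam"]); c["origin"]=T[:3,3]; c["rotation"]=T[:3,:3]
    c["origin"]=np.array(c["origin"]);c["rotation"]=np.array(c["rotation"])
    return c
def ray(c,u,v,z):
    d=c["rotation"]@np.array([(u-c["cx"])/c["fx"],-(v-c["cy"])/c["fy"],-1])
    return c["origin"]+d*(z-c["origin"][2])/d[2]
def save(c,f): cv2.imwrite("pics/"+f,c["img"][:,:,::-1])
E
python3 - <<'E'
from h import *
print(readout.read_state())
a=get("top");b=get("side")
for n,c in(("top",a),("side",b)):
    print(n,{k:np.round(v,3) if not isinstance(v,str) else v for k,v in c.items() if k!="img"}); save(c,n+".png")
E
```

```text
{'time': 0.0, 'joint_positions': array([ 1.13539995,  0.33287396, -0.06471669,  1.46094857,  0.02159682,
        1.34989897, -0.08848202]), 'joint_vel': array([ 5.86641061e-04, -2.77629016e-05,  2.19883838e-04,  1.52985994e-03,
        7.77814261e-05, -1.10100758e-03,  2.29282791e-04]), 'joint_torque': array([ 2.22109643e-04, -6.23244667e+01,  2.49191537e-02, -3.89897883e+01,
       -6.11302257e-02,  3.96707200e-02,  1.91255808e-04]), 'ee_pos': array([ 0.25057432, -0.57212903,  0.21274923]), 'eef_rot': array([ 9.78769596e-01,  2.04962346e-01, -1.75287399e-04, -6.94906267e-04]), 'ft_force': array([ 0.41071632, -0.31213583, -0.51017012]), 'torque': array([-0.02864851, -0.03266116, -0.02278302]), 'grip_force': 0.0, 'width': 0.08706976947860405}
top {'fx': np.float64(462.994), 'fy': np.float64(462.994), 'cx': np.float64(277.019), 'cy': np.float64(206.147), 'origin': array([0.301, 0.068, 1.319]), 'rotation': array([-0.069,  0.079,  0.742, -0.662])}
side {'fx': np.float64(521.017), 'fy': np.float64(521.017), 'cx': np.float64(282.039), 'cy': np.float64(205.666), 'origin': array([0.62 , 1.526, 0.85 ]), 'rotation': array([0.005, 0.524, 0.851, 0.028])}
```

View pics/top.png

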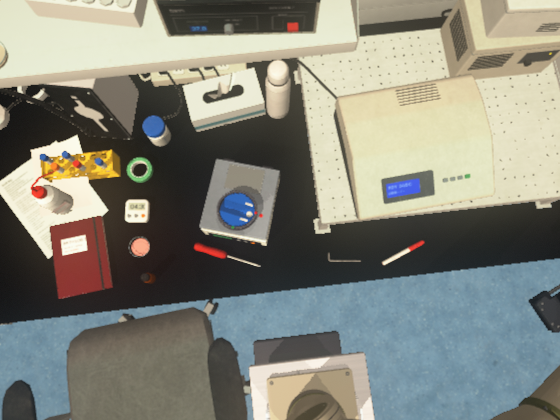

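View pics/side.png

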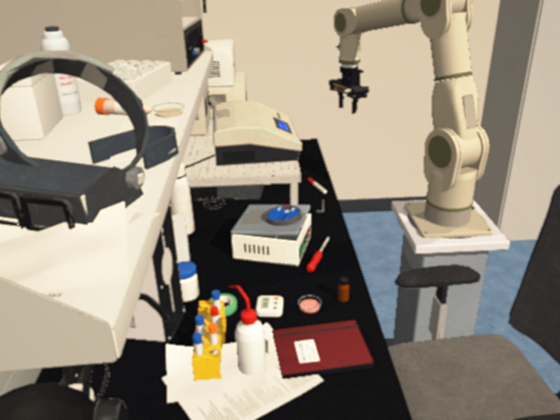

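The top view shows the blue disc at about (238,210), the red dot at (262,215), the cover corners at about (220,160), (279,168), (267,243) and (203,232), and the screwdriver in front. The shelf lies behind, and the cream instrument to the right.

```bash
sed -i 's/c\["rotation"\]=np.array(c\["rotation"\])/q=np.array(c["rotation"]);c["rotation"]=R.from_quat(q).as_matrix() if q.size==4 else q/' h.py
python3 - <<'E'
from h import *
c=get("top")
hsv=cv2.cvtColor(c["img"],cv2.COLOR_RGB2HSV)
m=cv2.inRange(hsv,(100,120,60),(125,255,255)); m[:, :205]=0;m[:,275:]=0;m[:170]=0;m[250:]=0
p=cv2.findNonZero(m); (u,v),rad=cv2.minEnclosingCircle(cv2.convexHull(p)); print("blue",u,v,rad,ray(c,u,v,.122))
for n,(u,v,z) in dict(disc=(u,v,.122),reddot=(262,215,.115),bl=(220,160,.097),br=(279,168,.097),fr=(267,243,.11),fl=(203,232,.11),base=(310,390,0),scr=(228,256,.02),instr=(385,215,.2),instr2=(340,95,.25),shelf=(355,48,.4)).items(): print(n,ray(c,u,v,z).round(3))
y=c["img"][145:260,190:300]
save({"img":cv2.resize(y,None,fx=5,fy=5,interpolation=cv2.INTER_CUBIC)},"disc.png")
E
```

```text
blue 236.49066162109375 209.83644104003906 17.52940559387207 [0.55700876 0.14257161 0.122     ]
disc [0.557 0.143 0.122]
reddot [0.537 0.077 0.115]
bl [0.707 0.176 0.097]
br [0.666 0.017 0.097]
fr [0.462 0.072 0.11 ]
fl [0.51  0.237 0.11 ]
base [0.069 0.001 0.   ]
scr [0.45  0.185 0.02 ]
instr [ 0.486 -0.225  0.2  ]
instr2 [ 0.791 -0.149  0.25 ]
shelf [ 0.829 -0.167  0.4  ]
```

View pics/disc.png

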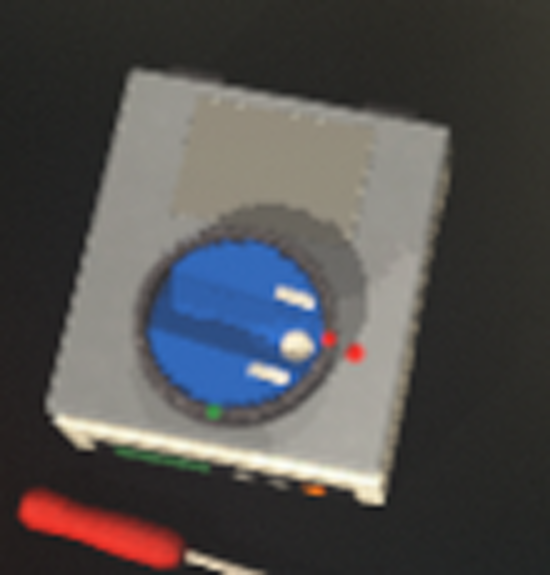

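The chamber yaw is about -15.7°, with the disc at (0.557, 0.143), 138 mm before the hinge as specified. I'll raise the arm, carry it across, and turn so that tool y lies along the slot, with the fingers shut.

>>> step_arm:
  deltas:
    - [[0, 0, 0, 0, 0, -0.06, 0], [0, 0, 0, 0, 0, -0.12, 0], [0, 0, 0, 0, 0, -0.18, 0], [0, 0, 0, 0, 0, -0.24, 0], [0, 0, -0.175, 0.039, -0.037, -0.24, 0], [0, 0, -0.35, 0.079, -0.075, -0.24, 0], [0, 0, -0.525, 0.118, -0.112, -0.24, 0], [0, 0, -0.7, 0.158, -0.15, -0.24, 0], [0, 0, -0.877, 0.197, -0.187, -0.24, 0], [0, 0, -1.05, 0.237, -0.225, -0.24, 0], [0, 0, -1.228, 0.276, -0.262, -0.24, 0], [0, 0, -1.4, 0.315, -0.3, -0.24, 0], [0, 0, -1.58, 0.355, -0.337, -0.24, 0], [0, 0, -1.754, 0.394, -0.374, -0.24, 0], [0, 0, -1.93, 0.434, -0.412, -0.24, 0], [0, 0, -2.1, 0.473, -0.449, -0.24, 0], [0, 0, -2.28, 0.512, -0.487, -0.2, 0], [0, 0, -2.456, 0.552, -0.524, -0.15, 0], [0, 0, -2.456, 0.552, -0.524, -0.12, 0], [0, 0, -2.456, 0.552, -0.524, -0.1, 0]]

```text
time: 2.65
ee_pos: [0.5453, 0.1301, 0.3107]
eef_rot: [0.135, 0.991, -0.0, -0.002]
ft_force: [-0.1, -0.2, 0.7]
width: 0.0007
grip_force: 0.0
```

```bash
python3 - <<'E'
from h import *
s=readout.read_state();c=get("wrist");save(c,"w1.png")
print(s["time"],s["ee_pos"],R.from_quat(s["eef_rot"]).as_matrix().round(3),s["joint_positions"].round(2),s["ft_force"],s["width"],r.nose_length)
print(np.array(c["T_tool_cam"]).round(3))
E
```

```text
2.65 [0.54528231 0.1300837  0.31069442] [[-0.964  0.267 -0.003]
 [ 0.267  0.964  0.   ]
 [ 0.003 -0.001 -1.   ]] [ 0.36  0.24 -0.81  1.44  0.17  1.54  0.86] [-0.0548355  -0.17882062  0.71013366] 0.0007478888200509427 0.022
[[ 0.     0.966  0.259  0.072]
 [ 1.    -0.     0.001 -0.002]
 [ 0.001  0.259 -0.966 -0.172]
 [ 0.     0.     0.     1.   ]]
```

View pics/w1.png

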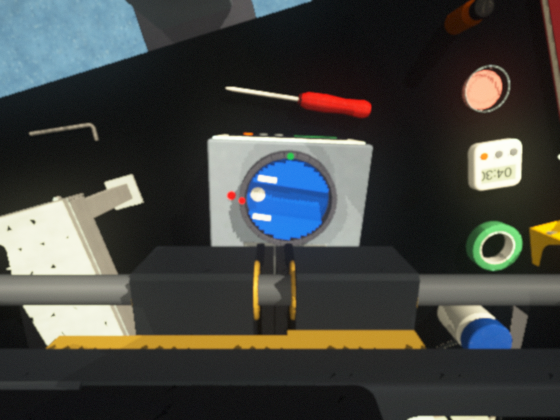

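The wrist view shows the disc at about (289,197), the pointer mark at (258,195), the red dots at (232,196) and (242,201), and the green dot at (290,156). The slot runs almost along tool y.

```bash
python3 - <<'E'
from h import *
s=readout.read_state();c=get("wrist")
hsv=cv2.cvtColor(c["img"],cv2.COLOR_RGB2HSV)
def mk(lo,hi,b):
    m=cv2.inRange(hsv,lo,hi); k=np.zeros_like(m); k[b[2]:b[3],b[0]:b[1]]=255; return cv2.findNonZero(m&k)
p=mk((100,120,50),(125,255,255),(230,345,145,250))
(u,v),a,_=e=cv2.fitEllipse(cv2.convexHull(p)); print(e)
M=R.from_quat(s["eef_rot"]).as_matrix()
def rep(n,u,v,z):
    P=ray(c,u,v,z); print(n,P.round(4),"tool",(M.T@(P-s["ee_pos"])).round(4)); return P
D=rep("disc",u,v,.1255)
g=mk((50,100,60),(80,255,255),(275,310,145,170)).mean((0,1)); G=rep("green",*g,.126)
Q=rep("ptr",258,195,.1155)
r1=rep("red-out",232,196,.112)
fl=rep("f1",210,140,.115);fr=rep("f2",371,145,.115)
for n,d in(("ptr",Q-D),("-green->x",G-D),("edge",fr-fl)): print(n,np.degrees(np.arctan2(d[1],d[0])),np.hypot(*d[:2]))
E
```

```text
((288.8179016113281, 199.72666931152344), (81.81132507324219, 84.17730712890625), 77.60845184326172)
disc [0.556  0.1397 0.1255] tool [-0.0088  0.0136  0.1835]
green [0.5109 0.1542 0.126 ] tool [0.0386 0.0155 0.1832]
ptr [0.5437 0.1076 0.1155] tool [-0.0056 -0.0206  0.1936]
red-out [0.5376 0.0785 0.112 ] tool [-0.0075 -0.0503  0.1971]
f1 [0.4719 0.0746 0.115 ] tool [ 0.0547 -0.0717  0.1945]
f2 [0.5236 0.2406 0.115 ] tool [0.0495 0.1022 0.1941]
ptr -110.86913064169424 0.03438231959524939
-green->x 162.18715936377484 0.047358892594563856
edge 72.72862302863315 0.1739148502137651
```

>>> step_arm:
  deltas:
    - [[0, 0, 0.02, -0.007, -0.01, 0.04, 0], [0, 0, 0.02, -0.007, -0.01, 0.09, 0], [0, 0, 0.02, -0.007, -0.01, 0.135, 0], [0, 0, 0.02, -0.007, -0.01, 0.15, 0], [0, 0, 0.02, -0.007, -0.01, 0.15, 0]]

```text
time: 3.38
ee_pos: [0.5506, 0.1174, 0.1643]
eef_rot: [0.146, 0.989, 0.0, 0.0]
ft_force: [0.1, -0.5, 0.3]
width: 0.0002
grip_force: 0.0
```

```bash
python3 - <<'E'
from h import *
c=get("wrist");save({"img":c["img"][60:300,120:440].repeat(2,0).repeat(2,1)},"w2.png")
s=readout.read_state();print(s["ee_pos"],s["ft_force"])
E
```

```text
[0.55112751 0.11764268 0.16531886] [ 0.52055316  0.33816288 -0.02557879]
```

View pics/w2.png

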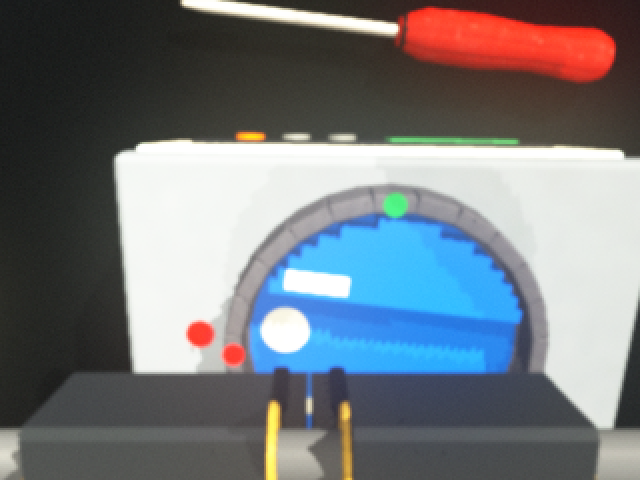

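The close view shows the front slot wall edge running from (265,293) to (523,323) in the crop, the pointer dot at (285,330), and the green dot at (396,205).

```bash
python3 - <<'E'
from h import *
s=readout.read_state();c=get("wrist");M=R.from_quat(s["eef_rot"]).as_matrix()
for n,u,v,z in(("edgeL",265,293,.128),("edgeR",523,323,.128),("ptr",285,330,.1155),("green",396,205,.131),("ringL",228,340,.128),("ringR",547,340,.128)):
    P=ray(c,120+u/2,60+v/2,z);print(n,P.round(4),(M.T@(P-s["ee_pos"])).round(4))
E
```

```text
edgeL [0.5276 0.1077 0.128 ] [ 0.0197 -0.0163  0.0373]
edgeR [0.5617 0.1857 0.128 ] [0.0096 0.0681 0.0374]
ptr [0.545  0.1086 0.1155] [ 0.0034 -0.0104  0.0498]
green [0.5119 0.1554 0.131 ] [0.0485 0.0248 0.0343]
ringL [0.5393 0.0911 0.128 ] [ 0.0037 -0.0288  0.0373]
ringR [0.5697 0.192  0.128 ] [0.0038 0.0766 0.0374]
```

The tip is centred in the slot (±17 mm walls, 24 mm off the axis). I'll go down and press.

>>> step_arm:
  deltas:
    - [[0, 0, 0.07, 0, 0, 0.012, 0], [0, 0, 0.07, 0, 0, 0.022, 0], [0, 0, 0.07, 0, 0, 0.028, 0], [0, 0, 0.07, 0, 0, 0.033, 0], [0, 0, 0.07, 0, 0, 0.038, 0], [0, 0, 0.07, 0, 0, 0.038, 0]]

```text
time: 4.22
ee_pos: [0.5501, 0.1173, 0.1252]
eef_rot: [0.18, 0.984, -0.0, -0.0]
ft_force: [-0.4, -0.1, 0.1]
width: 0.0004
grip_force: 0.0
```

```bash
python3 - <<'E'
from h import *
c=get("wrist");save({"img":c["img"][60:300,120:440].repeat(2,0).repeat(2,1)},"w3.png")
s=readout.read_state();print(s["ee_pos"],s["ft_force"],s["torque"],s["joint_torque"])
d=get("side");save({"img":cv2.resize(d["img"][180:290,210:350],None,fx=5,fy=5)},"s3.png")
E
```

```text
[0.55020677 0.11740457 0.12551571] [ 0.1956135  -0.3699696   0.72995933] [ 0.07752821 -0.16125589 -0.02933943] [ 1.10434482e-02 -5.13452339e+01 -8.72501761e+00 -3.53898668e+01
  6.15908619e-03  5.12518559e-02 -8.66436632e-03]
```

View pics/w3.png

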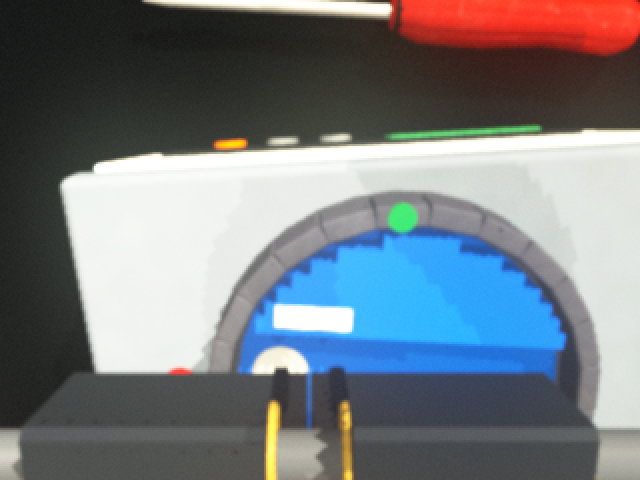

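View pics/s3.png

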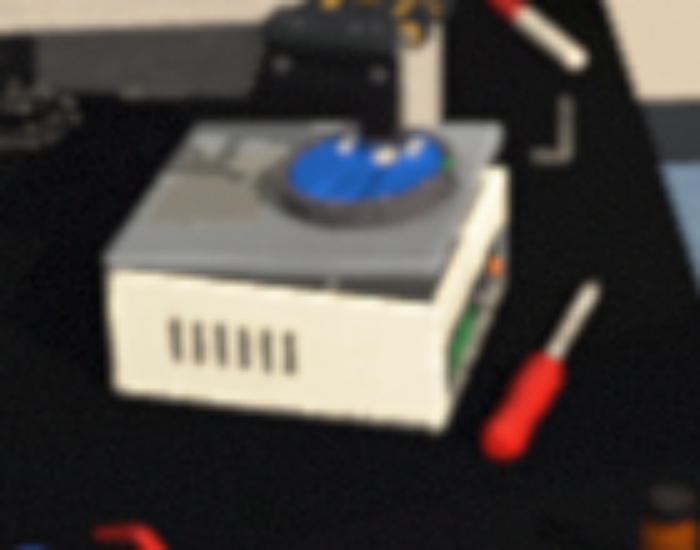

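```bash
python3 - <<'E'
from h import *
d=get("side")
def pr(n,P):
    q=d["rotation"].T@(np.array(P)-d["origin"]);u=d["cx"]+d["fx"]*q[0]/-q[2];v=d["cy"]-d["fy"]*q[1]/-q[2]
    print(n,"crop px",(5*(u-210)).round(),(5*(v-180)).round())
pr("tip",(.550,.1174,.1035));pr("tip if at top",(.550,.1174,.128));pr("tip10",(.550,.1174,.1155));pr("disc",(.556,.14,.128));pr("ptr",(.545,.108,.1155));pr("green",(.512,.155,.13))
pr("frontleft",(.522,.24,.115)); pr("far", (.54,.09,.128))
im=get("side")["img"][180:290,210:350]
h=cv2.cvtColor(im,cv2.COLOR_RGB2HSV);m=cv2.inRange(h,(50,100,60),(85,255,255));m[40:]=0
print("green px",cv2.findNonZero(m).mean((0,1))*5); m=cv2.inRange(h,(100,120,50),(125,255,255));m[50:]=0;print("blue",cv2.boundingRect(cv2.findNonZero(m)))
E
```

```text
tip crop px 378.0 180.0
tip if at top crop px 378.0 144.0
tip10 crop px 378.0 163.0
disc crop px 370.0 162.0
ptr crop px 385.0 155.0
green crop px 445.0 167.0
frontleft crop px 440.0 261.0
far crop px 391.0 124.0
green px [445. 160.]
blue (58, 28, 31, 12)
```

The side view shows the fingertips ending at about crop row 140, not yet in the slot and some 25 mm higher than the TCP reading implies. There is no force, which agrees. I'll keep going down in small steps and watch the force.

>>> step_arm:
  deltas:
    - [[0, 0, 0, 0, 0, 0.004, 0], [0, 0, 0, 0, 0, 0.008, 0], [0, 0, 0, 0, 0, 0.012, 0], [0, 0, 0, 0, 0, 0.012, 0]]

```text
time: 4.92
ee_pos: [0.55, 0.1173, 0.1131]
eef_rot: [0.18, 0.984, -0.0, -0.0]
ft_force: [0.0, -0.2, 0.7]
width: 0.0003
grip_force: 0.0
```

```bash
python3 - <<'E'
from h import *
s=readout.read_state();print(s["ee_pos"],s["ft_force"],s["torque"])
d=get("side");save({"img":cv2.resize(d["img"][180:270,230:330],None,fx=6,fy=6,interpolation=cv2.INTER_CUBIC)},"s4.png")
E
```

```text
[0.54998203 0.11733584 0.11307872] [ 0.00946571 -0.23717319  0.69419067] [ 0.0764933  -0.11282045  0.04769808]
```

View pics/s4.png

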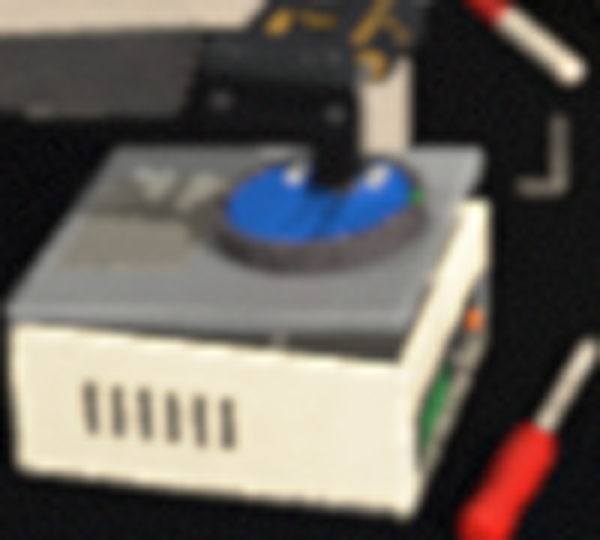

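The tip is now in the slot, just above the floor, with the dot covered. I'll continue.

>>> step_arm:
  deltas:
    - [[0, 0, 0, 0, 0, 0.003, 0], [0, 0, 0, 0, 0, 0.006, 0], [0, 0, 0, 0, 0, 0.009, 0], [0, 0, 0, 0, 0, 0.009, 0]]

```text
time: 5.48
ee_pos: [0.5501, 0.1174, 0.1043]
eef_rot: [0.18, 0.984, -0.0, -0.0]
ft_force: [-0.3, 0.2, 1.1]
width: 0.0003
grip_force: 0.5
```

>>> step_arm:
  deltas:
    - [[0, 0, 0, 0, 0, 0.003, 0], [0, 0, 0, 0, 0, 0.005, 0], [0, 0, 0, 0, 0, 0.005, 0]]

```text
time: 5.85
ee_pos: [0.5501, 0.1176, 0.0994]
eef_rot: [0.18, 0.984, 0.0, -0.0]
ft_force: [-2.4, 0.8, 2.6]
width: 0.0007
grip_force: 1.2
```

```bash
python3 - <<'E'
from h import *
f=[]
for i in range(6):
    d=get("side"); f.append(readout.read_state()["ft_force"])
print(np.mean(f,0),readout.read_state()["ee_pos"])
im=d["img"][180:290,210:350]
h=cv2.cvtColor(im,cv2.COLOR_RGB2HSV);m=cv2.inRange(h,(50,100,60),(85,255,255));m[40:]=0
print("green px",cv2.findNonZero(m).mean((0,1))*5); m=cv2.inRange(h,(100,120,50),(125,255,255));m[50:]=0;print("blue",cv2.boundingRect(cv2.findNonZero(m)))
E
```

```text
[-1.44620441  0.38068046  2.13677799] [0.55027014 0.11747699 0.09963936]Traceback (most recent call last):
  File "<stdin>", line 8, in <module>
AttributeError: 'NoneType' object has no attribute 'mean'
```

Contact is made and the spring is loading. I'll press on, in small steps, until the stop shows.

>>> step_arm:
  deltas:
    - [[0, 0, 0, 0.001, 0, 0.002, 0], [0, 0, 0, 0.001, 0, 0.004, 0], [0, 0, 0, 0.002, 0, 0.006, 0], [0, 0, 0, 0.002, 0, 0.006, 0]]

```text
time: 6.65
ee_pos: [0.5487, 0.118, 0.0937]
eef_rot: [0.18, 0.984, 0.0, 0.0]
ft_force: [2.5, 0.5, 3.0]
width: 0.0005
grip_force: 1.8
```

>>> step_arm:
  deltas:
    - [[0, 0, 0, 0, 0, 0.002, 0], [0, 0, 0, 0, 0, 0.004, 0], [0, 0, 0, 0, 0, 0.004, 0]]

```text
time: 7.02
ee_pos: [0.5487, 0.118, 0.0906]
eef_rot: [0.18, 0.984, -0.0, 0.001]
ft_force: [-2.7, -2.9, 16.0]
width: 0.0005
grip_force: 7.7
```

```bash
python3 - <<'E'
from h import *
s=readout.read_state();print(s["ee_pos"],s["ft_force"],s["torque"])
d=get("side");save({"img":cv2.resize(d["img"][180:270,230:330],None,fx=6,fy=6,interpolation=cv2.INTER_CUBIC)},"s5.png")
E
```

```text
[0.54874528 0.11804348 0.09062417] [-2.65021902 -2.85722274 16.04431573] [-0.43814798  0.4073575   0.03920729]
```

View pics/s5.png

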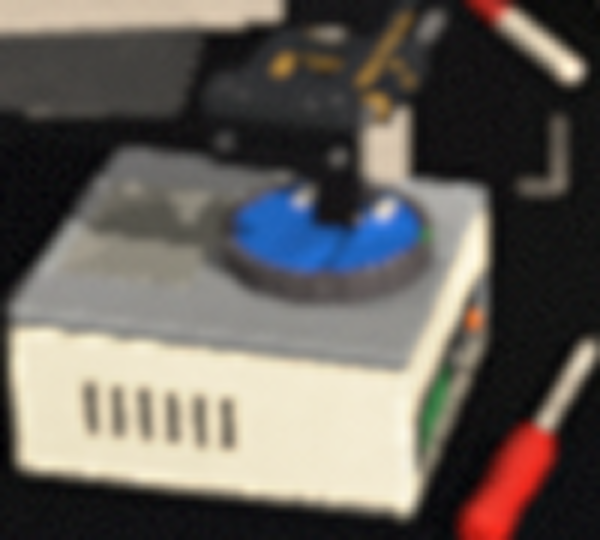

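The cover is flush, pressed against its stop at 16 N. Next I'll go round the arc while staying pressed.

>>> step_arm:
  deltas:
    - [[0, 0, 0.1, 0.004, 0.0, 0, 0], [0, 0, 0.2, 0.0075, 0.0005, 0, 0], [0, 0, 0.3, 0.01, 0.001, 0, 0], [0, 0, 0.45, 0.013, 0.0023, 0, 0], [0, 0, 0.6, 0.016, 0.004, 0, 0], [0, 0, 0.75, 0.0187, 0.0062, 0, 0], [0, 0, 0.9, 0.021, 0.0087, 0, 0], [0, 0, 0.9, 0.021, 0.0087, 0, 0]]

```text
time: 8.07
ee_pos: [0.5321, 0.1342, 0.0904]
eef_rot: [0.591, 0.807, 0.0, 0.0]
ft_force: [-1.1, -0.7, 12.8]
width: 0.0005
grip_force: 6.0
```

>>> step_arm:
  deltas:
    - [[0, 0, 0.1, 0.0023, 0.0001, 0, 0], [0, 0, 0.2, 0.0046, 0.0005, 0, 0], [0, 0, 0.3, 0.0068, 0.001, 0, 0], [0, 0, 0.4, 0.009, 0.0018, 0, 0], [0, 0, 0.5, 0.011, 0.0028, 0, 0], [0, 0, 0.6, 0.013, 0.004, 0, 0], [0, 0, 0.7, 0.0148, 0.0054, 0, 0], [0, 0, 0.7, 0.0148, 0.0054, 0, 0]]

```text
time: 9.07
ee_pos: [0.5326, 0.149, 0.0903]
eef_rot: [0.832, 0.555, -0.0, 0.001]
ft_force: [-2.5, -2.8, 12.7]
width: 0.0006
grip_force: 6.7
```

```bash
python3 - <<'E'
from h import *
s=readout.read_state();print(s["ee_pos"],s["ft_force"],s["torque"],s["joint_positions"].round(2))
c=get("wrist");d=get("side");t=get("top")
f=lambda a,k:cv2.resize(a,None,fx=k,fy=k,interpolation=cv2.INTER_CUBIC)
a=f(c["img"][60:300,120:440],1.25); b=f(d["img"][195:245,250:330],5)
save({"img":np.hstack([cv2.resize(a,(400,300)),cv2.resize(b,(400,300))])},"m6.png")
E
```

```text
[0.53260195 0.14897645 0.09033993] [-2.47892047 -2.76689197 12.71854422] [-0.78471485  0.50919754 -0.0069387 ] [ 0.08  0.32 -0.51  1.78  0.18  1.09 -0.88]
```

View pics/m6.png

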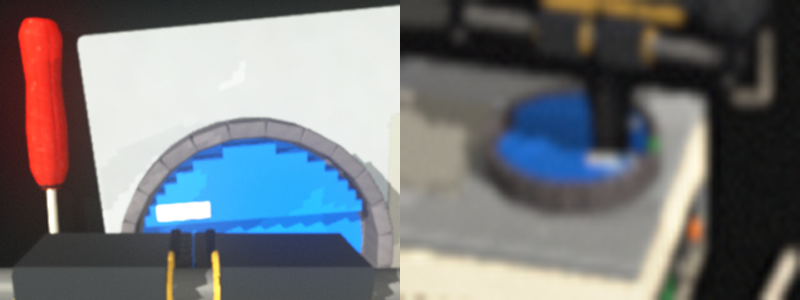

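The slot is now about 5° behind the tool, close to the stop. I'll push further to seat it and look for a rise in force.

>>> step_arm:
  deltas:
    - [[0, 0, 0.06, 0.0014, 0.0001, 0, 0], [0, 0, 0.12, 0.0028, 0.0002, 0, 0], [0, 0, 0.18, 0.0042, 0.0004, 0, 0], [0, 0, 0.18, 0.0042, 0.0004, 0, 0]]

```text
time: 9.72
ee_pos: [0.5345, 0.1519, 0.0903]
eef_rot: [0.878, 0.478, -0.001, 0.001]
ft_force: [-3.2, -5.2, 14.4]
width: 0.0006
grip_force: 7.4
```

>>> step_arm:
  deltas:
    - [[0, 0, 0.05, 0.002, 0.0001, 0, 0], [0, 0, 0.1, 0.004, 0.0003, 0, 0], [0, 0, 0.1, 0.005, 0.0004, 0, 0], [0, 0, 0.1, 0.005, 0.0004, 0, 0]]

```text
time: 10.22
ee_pos: [0.5358, 0.1537, 0.0901]
eef_rot: [0.901, 0.434, -0.003, 0.002]
ft_force: [-14.5, -13.6, 24.7]
width: 0.0004
grip_force: 18.5
```

```bash
python3 - <<'E'
from h import *
s=readout.read_state();c=get("wrist");M=R.from_quat(s["eef_rot"]).as_matrix()
im=c["img"][60:300,120:440]
h=cv2.cvtColor(im,cv2.COLOR_RGB2HSV);w=cv2.inRange(h,(0,0,225),(180,40,255));w[:120]=0
n,l,st,ce=cv2.connectedComponentsWithStats(w)
for i in range(1,n):
    if st[i,4]>100: print(st[i],cv2.minAreaRect(np.argwhere(l==i)[:,::-1].astype(np.float32)))
b=cv2.inRange(h,(100,120,50),(125,255,255))
cv2.imwrite("pics/w7.png",cv2.resize(im[:,:,::-1],None,fx=2,fy=2))
E
```

```text
[  43  120   83   66 3111] ((84.0, 152.5), (65.0, 82.0), 90.0)
[301 120  19  17 167] ((310.0, 128.0), (16.0, 18.0), 90.0)
[115 172  41  18 335] ((135.2433624267578, 183.6057586669922), (12.322447776794434, 39.836063385009766), 70.97439575195312)
```

View pics/w7.png

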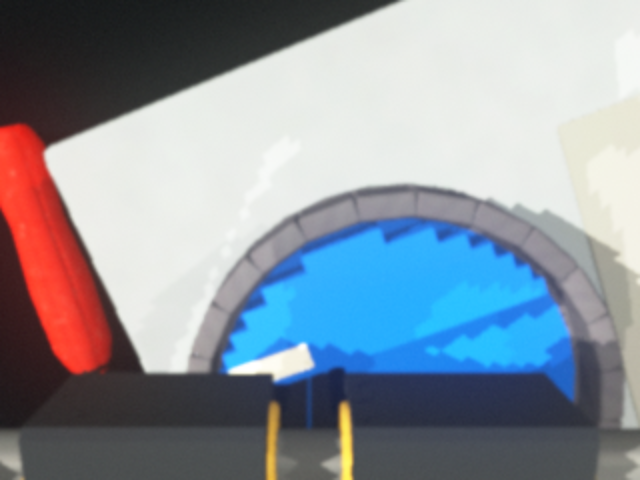

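The force jumped to 25 N at the hard stop, and the slot lies parallel to the cover's side edge, so it is locked. I'll ease off and lift out.

>>> step_arm:
  deltas:
    - [[0, 0, -0.08, -0.006, 0, 0, 0], [0, 0, -0.08, -0.007, 0, -0.004, 0], [0, 0, -0.08, -0.007, 0, -0.02, 0], [0, 0, -0.08, -0.007, 0, -0.05, 0], [0, 0, -0.08, -0.007, 0, -0.1, 0], [0, 0, -0.08, -0.007, 0, -0.16, 0], [0, 0, -0.08, -0.007, 0, -0.22, 0], [0, 0, -0.08, -0.007, 0, -0.22, 0]]

```text
time: 11.28
ee_pos: [0.5341, 0.1529, 0.315]
eef_rot: [0.883, 0.47, 0.004, 0.001]
ft_force: [-0.4, 0.3, -0.0]
width: 0.0
grip_force: 0.0
```

```bash
python3 - <<'E'
from h import *
s=readout.read_state();c=get("wrist");d=get("side");print(s["time"],s["ee_pos"],s["ft_force"])
f=lambda a:cv2.resize(a,(400,300),interpolation=cv2.INTER_CUBIC)
save({"img":np.hstack([f(c["img"][60:300,120:440]),f(d["img"][190:280,220:340])])},"m8.png")
E
```

```text
11.275 [0.53413513 0.15293493 0.31501916] [-0.40758598  0.34162159 -0.03017834]
```

View pics/m8.png

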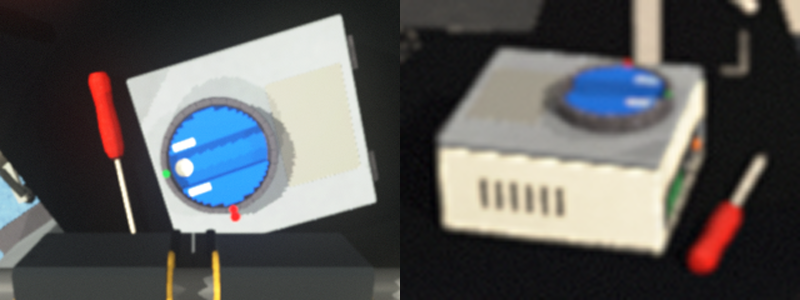

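The arm is clear. The cover is down flush, the pointer is at the green dot, the slot is parallel to the cover's sides, and the screwdriver has not moved.

```bash
python3 -c "
from bench import r
print(r.close_job())"
```

```text
the job is handed in; nothing more can be done
None
```

The cover is pressed shut and the fastener is turned to its stop, with the pointer at the green dot. The cover stayed down once the arm was clear, and I handed the job in at about 11 s on the robot's clock.

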